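# File the sawn edge of a plate in the bench vice

## Robot

A 7-joint arm with a two-finger parallel gripper is mounted at the origin on the work surface. World frame = base frame: x ahead of the robot, y to its left, z up, the work surface at z = 0. Lengths are in m, angles in rad, forces in N, time in s.
With the tool pointing down it reaches from about 0.4 to 0.85 m from the base axis. Payload 6.9 kg.
Tool frame: the origin (TCP) lies at the very end of the fingers, on their centre line; the grasp point (between the pads) lies ctrl.grasp_offset behind it (ctrl.grasp_offset is the distance from the TCP to the grasp point, in m); z points along the fingers, y is the line along which they close (so a half turn about z gives the same grasp; the last joint's range is limited). The gripper opens to 85 mm and grips with 20 to 120 N. Pads are 22 mm wide; open, the fingers measure 114 mm over their backs; the gripper's body (76 mm by 85 mm) begins 54 mm behind the grasp point. The pads swing forward as they close: fully open they stand 13 mm farther back than shut.
Start: joints at [1.31, 0.507, -0.238, 1.5, 0.126, 1.149, -0.155], TCP at [0.224, -0.583, 0.231] pointing down, gripper open.
Joint ranges: [-3.08, 3.08], [-0.24, 2.05], [-1.43, 1.35], [0, 2.5], [-1.52, 4.66], [0.17, 1.96], [-2.89, 2.89]. Speed limits (rad/s): [2.39, 2.39, 3.14, 3.14, 3.14, 3.14, 3.14].

## Interface

Orientations are given as a unit quaternion [w, x, y, z].
In Python, from cell import ctrl gives the robot as it stands.
- The arm moves only by the tool send_rows, never from a script. Its argument "increments" is a list that holds one entry, the list of rows, each a list of 7 numbers: the finger opening in mm, from 0 to 85.4, then the shift along the tool's x, y, z in mm, then the turn, a rotation vector about the tool's x, y, z in degrees. In form: [[[claw, x, y, z, wx, wy, wz], ...]]. A call has 1 to 8 rows; each row shifts and turns the commanded pose from where the row before left it, along the tool's axes as they then stand; what a row does not reach is not made up. A row lasts 1/8 s, in which the tool goes at most 62.5 mm and 10.7 degrees, less where a joint would pass 70% of its speed; a pose out of reach is approached as far as the arm can. A call with a gripper value outside its range is refused whole. The fingers move at their own pace and stop on an object; the grip force is fixed at half the most. Time passes only in rows, so rows that do not move let the fingers close. It gives the time, the measured TCP pose, the force, the opening and the grip force at its end, in the units of the state.
- ctrl.get_obs(): the state, without advancing time (a new reading comes with each control period).
- ctrl.snapshot(name): name is "side" or "top"; returns a dict with "pixels" (480x640x3 uint8, blue, green, red), "K" (3x3 intrinsics, pixels), "origin" and "orientation" of the camera in the world. Camera axes: x right, y down, z forward; pixel columns grow to the right and rows downward; lengths in m; the calibration is good to about 2 mm. A picture is of the moment at which its call begins. There is no depth.
- ctrl.hand_in(): hands the job in; it is judged then, once.
Trained networks look in a picture, given as the dict that the camera call returned (one of the last four; its "shot" number tells which), for a name from the list of things; names that differ only in an ending like _2 or _b are one class to them, and where a whole thing is asked for, a point or a joint stands for the part that bears it (a point fixed in the world has none). Each returns a list of dicts, best first, with "score" (0 to 1); they miss things now and then, are a little off and sometimes report something else, mostly with a low value. They report only what shows in the picture. A call takes as long as a camera call. They do not tell look-alikes from the thing itself.
- ctrl.silhouettes(picture, query): "region" (480x640 bool, what is visible of it) and "position" ([column, row] in pixels, amid what is visible of it).
The state is a dict: "time_s": time; "q": joint angles; "dq": joint speeds; "joint_torque": joint torques, N m; "tool_pos": TCP position; "tcp_rot": TCP orientation; "contact_force": force on the tool from outside, world axes, zero at the start; "moment": the same for the moment, N m; "grip_width": finger opening in m; "grip_force": force on a finger pad.
Only numpy, scipy, OpenCV 4.12 (cv2) and the standard library are available. Lean on these libraries where they do the work, as an engineer would, in place of code of your own. Each camera call takes 0.05 s, during which the arm holds its last target. There are 200 camera calls.

## Task

Take the bridge-handled flat file from the tool tray and dress the sawn top edge of the steel plate in the vice with three forward strokes side by side: first the left third of the edge (as the robot sees it), then the middle, then the right third. Push each stroke away from the robot, square across the plate, level and with light steady pressure, running from the front part of the file through to its rear part; a file cuts only forwards, so lift it clear for each return and never drag it back over the edge. Then set the file down flat in its place in the tray beside the round file, letting go only once it is down, and leave everything else on the bench where it is.

Things in the scene. Friction and masses are not known exactly. Their poses are not given: they have to be found in the camera images.
- file_grip (a point): centre of the wooden handle bar of the flat file (loose, about 0.4 kg, weight moderately varied). The handle is 116 mm long (x), 25 mm wide (y), 26 mm high, and stands on two posts over a holder bar; this point is 53 mm above the file's cutting underside and midway along the file. Axes: x along the file towards its toe (front), z up. Both ends of the handle stand free: grasp it across its 25 mm width from above. Friction with the plate is about 0.5 to 0.7.
- file_face (a point): centre of the flat cutting underside of the same file, 53 mm below file_grip; same axes. The blade is 200 mm long, 26 mm wide and 5 mm thick, so the cutting face reaches 100 mm ahead of and behind this point and 13 mm to each side. The whole tool is 66 mm high.
- file_toe (a point): middle of the front (toe) end of the cutting underside, 100 mm ahead of file_face; the last 40 mm at the toe are bare blade, not covered by the aluminium holder bar, which runs on to the rear end.
- file: the flat file itself: dark steel blade under an aluminium holder bar with a light wooden bridge handle; origin the same as file_face.
- plate: the steel plate clamped upright in the vice: 100 mm wide (y), 6 mm thick (x), standing 40 mm proud of the vice jaws; origin at the middle of its foot, level with the jaw tops (127 mm above the bench). x points forward (the stroke direction, away from the robot, from the vice's screw end to its anvil end), y to the left.
- edge (a point): middle of the sawn top edge of the plate, 167 mm above the bench, 40 mm above the jaw tops; same axes as the plate. It springs about the jaw tops by some tenths of a mm under a stroke's friction (12 N m/rad). Axes: x forward across the edge, y left along the edge (the edge reaches 50 mm to each side; its thirds are centred at y = +33, 0 and -33 mm). Nothing else stands above the jaw tops within 100 mm in front of or behind the plate.
- vice: blue bench vice with 100 mm jaws on a swivel base, fixed to the bench; origin on the bench straight below the plate; x towards its anvil end (away from the robot), z up. Jaw tops at 127 mm; reaches from 190 mm in front of the origin (screw and tommy bar, 64 mm up) to 118 mm behind it.
- tray: shallow plywood tray fixed on the bench, 310 mm (x) by 230 mm (y), walls 28 mm high and 10 mm thick; origin at the centre of its underside, its inner floor 10 mm above that. The flat file lies in its left (+y) half, along x within 0.12 rad, toe to +x, where it has to go back (its centre between -35 and +100 mm in y); the round file lies in the right half.
- round_file: bystander: round file with a wooden handle, 205 mm long, 22 mm high, lying in the right half of the tray; origin under its middle.
- file_brush: bystander: wooden wire brush, 210 mm long, 29 mm high, lying across just beyond the tray.
- bushing_a: bystander: bright steel bushing, 60 mm across, 55 mm high, just beyond the vice.
- bushing_b: bystander: dark steel bushing, 72 mm across, 42 mm high, beyond the middle of the bench.
- gear_hub: bystander: toothed steel hub, 66 mm across, 75 mm high, on the left near the robot.
- offcut: bystander: flat steel offcut, 120 by 80 by 8 mm, on the left.
- hammer: bystander: hammer lying on the right.
- oil_can: bystander: oil can with a spout, 80 mm across, 175 mm high, on the left towards the back.
Not all that is in view belongs to the job. What is shaped like the file but pink is not meant.

How it is judged:
By the outcome, as a careful person would: the job done as asked, in the order asked, and still so for the second after the job is handed in, with the robot touching nothing.
It also fails if it takes over 64 s, if anything falls off the work surface, if the arm or the gripper's body presses on something with over 40 N, if the wrist force passes 120 N, or if a joint passes its speed limit or range.

## Working session

There is one attempt and no reset: what is moved stays moved. The work goes in short steps, Python scripts to look and compute and a tool call to move; the robot and the scene stay as the last step left them, time stands still between calls to the robot, and variables do not carry over. Pictures are saved under pics/ and viewed, at most 10 in all, crops included, and the job is handed in when it is done.

Besides the shell and the picture viewer there is one more tool, called after "Emit:" as name(argument=value, ...) on one line, values as JSON. send_rows: Moves the arm, as the interface text tells. Its arguments: {"type":"object","properties":{"increments":{"type":"array"}},"required":["increments"]}

```bash
mkdir -p pics; cat > h.py <<'E'
import numpy as np, cv2, pickle
from scipy.spatial.transform import Rotation as R
from cell import ctrl
def Rm(q): return R.from_quat(np.array(q)[[1,2,3,0]]).as_matrix()
def ray(p,uv):
    d=np.linalg.inv(np.array(p["K"]))@[uv[0],uv[1],1]; return np.array(p["origin"]),Rm(p["orientation"])@d
def atz(p,uv,z):
    o,d=ray(p,uv); return o+d*(z-o[2])/d[2]
def proj(p,X):
    c=Rm(p["orientation"]).T@(np.array(X)-p["origin"]); k=np.array(p["K"])@c; return k[:2]/k[2]
E
python3 - <<'E'
from h import *
o=ctrl.get_obs(); print({k:np.round(v,3) for k,v in o.items()},ctrl.grasp_offset)
for n in("top","side"):
    p=ctrl.snapshot(n); cv2.imwrite(f"pics/{n}0.png",p["pixels"]); pickle.dump(p,open(f"{n}0.pkl","wb"))
    print(n,np.round(p["origin"],3),np.round(p["orientation"],3),np.array(p["K"])[0])
    for q in("file","file_grip","file_toe","plate","edge","tray","round_file","vice"):
        print(q,[(round(d["score"],2),np.round(d["position"],1).tolist(),int(d["region"].sum())) for d in ctrl.silhouettes(p,q)][:4])
E
```

```text
{'time_s': np.float64(0.0), 'q': array([ 1.31 ,  0.508, -0.238,  1.501,  0.126,  1.149, -0.155]), 'dq': array([-0.   , -0.001, -0.001,  0.   ,  0.   ,  0.   ,  0.001]), 'joint_torque': array([-0.0000e+00, -6.2059e+01, -2.1870e+00, -2.4965e+01,  1.3000e-02,
        1.2000e-02,  0.0000e+00]), 'tool_pos': array([ 0.224, -0.583,  0.23 ]), 'tcp_rot': array([-0.001,  0.983,  0.182, -0.   ]), 'contact_force': array([ 0.115,  0.23 , -0.31 ]), 'moment': array([ 0.013, -0.042, -0.065]), 'grip_force': np.float64(0.0), 'grip_width': np.float64(0.086)} 0.0187
top [3.960e-01 1.000e-03 1.282e+00] [ 0.037 -0.696  0.716 -0.041] [460.92012383   0.         320.70551859]
file [(0.65, [218.9, 366.0], 850), (0.55, [232.3, 222.1], 894), (0.48, [383.1, 225.9], 4313), (0.4, [139.0, 256.0], 1259)]
file_grip [(0.95, [229.6, 221.3], 975), (0.95, [215.1, 363.2], 937), (0.53, [314.9, 140.9], 457)]
file_toe [(0.94, [214.6, 361.5], 992), (0.69, [230.1, 221.9], 889)]
plate [(0.45, [387.5, 222.1], 178), (0.39, [229.2, 222.7], 867)]
edge [(0.49, [385.7, 222.4], 78)]
tray [(0.7, [245.5, 230.5], 8088)]
round_file [(0.79, [268.3, 239.5], 447)]
vice [(0.77, [384.0, 226.7], 4271), (0.24, [388.5, 220.4], 178)]
side [0.089 0.823 0.804] [ 0.105 -0.225  0.86  -0.446] [503.25004102   0.         320.04312614]
file [(0.98, [244.8, 321.5], 1853), (0.63, [401.6, 419.7], 2174)]
file_grip [(0.91, [245.6, 324.5], 1818), (0.71, [401.7, 420.1], 2232)]
file_toe [(0.78, [243.1, 320.7], 1799), (0.59, [401.6, 420.1], 2186), (0.19, [293.2, 305.7], 680)]
plate [(0.8, [343.9, 192.6], 300)]
edge [(0.66, [339.9, 191.0], 243)]
tray [(0.89, [263.3, 329.4], 10770)]
round_file [(0.69, [291.6, 305.7], 660)]
vice [(0.8, [343.0, 224.9], 4841), (0.63, [409.3, 185.1], 833)]
```

View pics/top0.png

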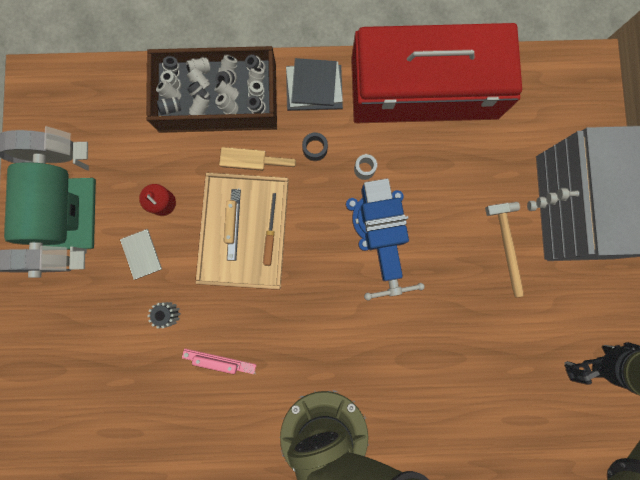

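View pics/side0.png

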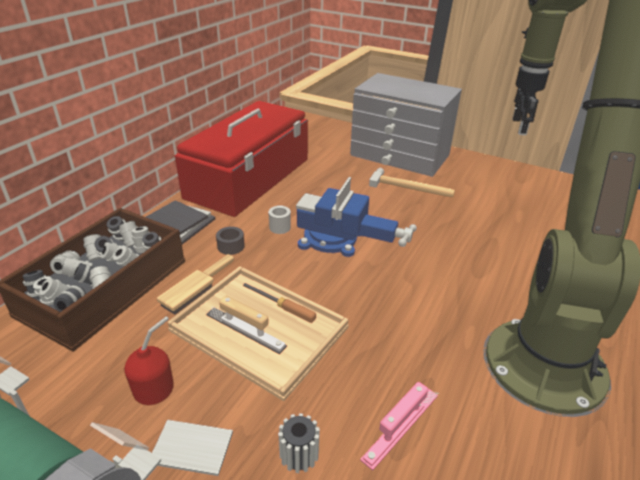

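The top view shows the steel flat file with its wooden handle in the tray at (231,223), the round file at (270,230), and the plate in the vice at about (387,222). The side view shows the flat file at (245,322) and the plate edge at (340,192). Two things could be the file: the one in the tray at top (231,223) and the pink one on the bench at (218,362). The tray one fits because it is steel and wood and isn't pink. I'll confirm with one crop.

```bash
python3 - <<'E'
from h import *
t=pickle.load(open("top0.pkl","rb")); s=pickle.load(open("side0.pkl","rb"))
f=lambda im,x,y:cv2.resize(im[y:y+100,x:x+100],(400,400),interpolation=cv2.INTER_CUBIC)
a=np.hstack([f(t["pixels"],185,175),f(t["pixels"],345,175)]);cv2.imwrite("pics/crop.png",a)
p=ctrl.snapshot("top"); q=ctrl.snapshot("side")
def info(p,n,i,z):
    c=ctrl.silhouettes(p,n)
    for d in c[:2]:
        m=d["region"]; v,u=np.nonzero(m)
        (cx,cy),wh,an=cv2.minAreaRect(np.c_[u,v].astype(np.float32)); b=cv2.boxPoints(((cx,cy),wh,an))
        print(i,n,round(d["score"],2),b.round(1).tolist(),[atz(p,x,z)[:2].round(4).tolist() for x in b])
info(p,"file_grip","top",.063);info(p,"plate","top",.167);info(p,"tray","top",.028);info(p,"edge","top",.167)
info(q,"edge","side",.167);info(q,"plate","side",.167);info(q,"round_file","side",.02)
E
```

```text
top file_grip 0.88 [[221.6999969482422, 259.6000061035156], [226.6999969482422, 187.3000030517578], [240.6999969482422, 188.3000030517578], [235.8000030517578, 260.5]] [[0.4763, 0.256], [0.6705, 0.2414], [0.6668, 0.2037], [0.4726, 0.2189]]
top file_grip 0.68 [[180.10000610351562, 362.8999938964844], [183.3000030517578, 348.1000061035156], [255.60000610351562, 363.6000061035156], [252.39999389648438, 378.3999938964844]] [[0.2127, 0.3648], [0.2497, 0.3568], [0.2049, 0.1703], [0.1681, 0.179]]
top plate 0.58 [[365.5, 222.8000030517578], [406.79998779296875, 215.89999389648438], [407.5, 220.10000610351562], [366.20001220703125, 227.0]] [[0.5491, -0.1171], [0.5631, -0.219], [0.5527, -0.2202], [0.5386, -0.1184]]
top tray 0.61 [[194.89999389648438, 283.3999938964844], [203.10000610351562, 171.5], [288.20001220703125, 177.6999969482422], [280.0, 289.70001220703125]] [[0.4161, 0.3362], [0.725, 0.3135], [0.7005, 0.0775], [0.3924, 0.1065]]
top edge 0.7 [[365.3999938964844, 222.39999389648438], [406.79998779296875, 215.5], [407.5, 220.1999969482422], [366.20001220703125, 227.10000610351562]] [[0.
[... 653 characters left out ...]
0513], [0.5716, -0.2268], [0.5394, -0.2152], [0.5067, -0.0435]]
side plate 0.78 [[330.8999938964844, 202.39999389648438], [348.20001220703125, 179.39999389648438], [355.6000061035156, 184.89999389648438], [338.29998779296875, 208.0]] [[0.5463, -0.0901], [0.56, -0.2116], [0.5315, -0.1957], [0.5201, -0.0772]]
side round_file 0.91 [[241.8000030517578, 288.3999938964844], [247.0, 278.0], [318.6000061035156, 313.79998779296875], [313.3999938964844, 324.20001220703125]] [[0.6551, 0.1363], [0.6662, 0.1002], [0.4609, 0.12], [0.4555, 0.153]]
side round_file 0.53 [[268.0, 206.0], [291.0, 206.0], [291.0, 233.0], [268.0, 233.0]] [[0.7997, -0.191], [0.7425, -0.2247], [0.6722, -0.1097], [0.7252, -0.0787]]
```

View pics/crop.png

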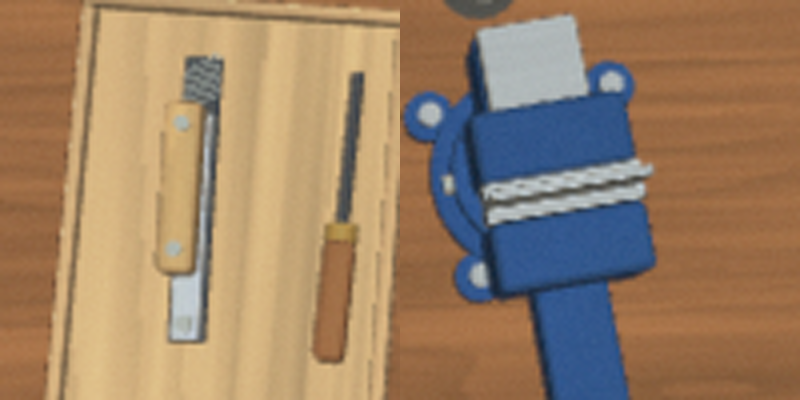

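The crop confirms it: left, the flat file with a light wooden handle (handle ends at full-image (230.8,200.5) and (228.8,243)) and a dark cross-cut toe pointing up (+x). Right, the plate's bright top edge running from (366.3,222.5) to (407.5,217.3).

```bash
cat >> h.py <<'E'
def to(target,yaw):
    """tool-frame shift (mm) and turn (deg) from measured pose to target TCP, tool down with x at yaw"""
    o=ctrl.get_obs(); M=Rm(o["tcp_rot"]); c,s=np.cos(yaw),np.sin(yaw)
    T=np.array([[c,s,0],[s,-c,0],[0,0,-1]])
    print("t",round(float(o["time_s"]),2),"pos",np.round(o["tool_pos"],4),"F",np.round(o["contact_force"],1),"w",round(float(o["grip_width"]),4),
     "shift",np.round(M.T@(np.array(target)-o["tool_pos"])*1e3,1),"turn",np.round(np.degrees(R.from_matrix(M.T@T).as_rotvec()),2),
     "yaw",round(float(np.arctan2(M[1,0],M[0,0])),4))
E
python3 - <<'E'
from h import *
t=pickle.load(open("top0.pkl","rb")); s=pickle.load(open("side0.pkl","rb"))
for n,a in dict(hf=(230.75,200.5),hr=(228.75,243)).items(): print(n,atz(t,a,.076).round(4))
for n,a in dict(toe=(185+203/4,175+57/4),rear=(185+187/4,175+341/4)).items(): print(n,atz(t,a,.015).round(4))
for n,a in dict(el=(345+85/4,175+190/4),er=(345+250/4,175+169/4)).items(): print(n,atz(t,a,.167).round(4))
h=(atz(t,(230.75,200.5),.076)+atz(t,(228.75,243),.076))/2
print("proj side handle top",proj(s,h),"edge L/R side",proj(s,atz(t,(366.25,222.5),.167)),proj(s,atz(t,(407.5,217.25),.167)))
x=s["pixels"]
a=np.hstack([cv2.resize(x[285:360,205:280],(400,400),interpolation=2),cv2.resize(x[165:240,305:380],(400,400),interpolation=2)])
cv2.imwrite("pics/crop2.png",a)
to([h[0],h[1],.25],-.076)
E
```

```text
hf [0.6316 0.2284 0.076 ]
hr [0.5184 0.2345 0.076 ]
toe [0.675  0.2256 0.015 ]
rear [0.4767 0.2385 0.015 ]
el [ 0.5496 -0.119   0.167 ]
er [ 0.5597 -0.2205  0.167 ]
proj side handle top [244.28818634 307.87784139] edge L/R side [335.26645781 196.62531155] [349.85846546 177.96623143]
t 1.35 pos [ 0.2241 -0.5834  0.2313] F [-0.5 -0.2 -0.4] w 0.0854 shift [ 619.8 -634.8  -18.7] turn [-0.   -0.   25.37] yaw 0.3668
```

View pics/crop2.png

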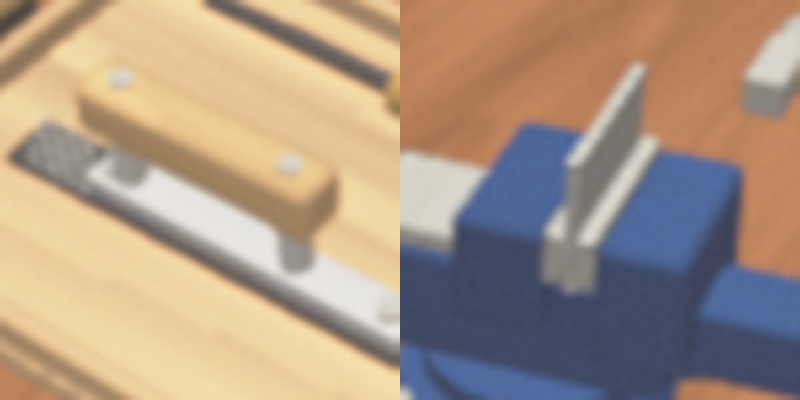

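```bash
python3 - <<'E'
from h import *
from scipy.optimize import least_squares
t=pickle.load(open("top0.pkl","rb")); s=pickle.load(open("side0.pkl","rb"))
g=t["pixels"].astype(float); r=g[...,2]  # red: white vs blue
for c in (370,380,390,400): print(c,r[212:234,c].astype(int).tolist())
# boundaries: upper blue->white and lower white->blue, subpixel
U=[];L=[];D=[]
for c in range(370,404):
    y=np.arange(210,236); v=r[210:236,c]; th=130; k=np.nonzero(v>th)[0]
    a,b=k[0],k[-1]
    U.append((c,y[a]-(v[a]-th)/(v[a]-v[a-1]))); L.append((c,y[b]+(v[b]-th)/(v[b]-v[b+1])))
for n,P,z in(("U",U,.167),("L",L,.127)):
    P=np.array(P); m=np.polyfit(P[:,0],P[:,1],1); res=np.std(P[:,1]-np.polyval(m,P[:,0]))
    A=atz(t,(370,np.polyval(m,370)),z);B=atz(t,(404,np.polyval(m,404)),z);d=A-B
    print(n,m,res.round(2),A.round(4),B.round(4),"yaw",np.arctan2(-d[0],d[1]).round(4))
obs=[(t,1,(366.25,222.5)),(t,-1,(407.5,217.25)),(s,1,(337.4,195.9)),(s,-1,(350,178.1))]
def E(p,s_): return [p[0]-s_*.05*np.sin(p[2]),p[1]+s_*.05*np.cos(p[2]),.167]
f=lambda p:np.concatenate([proj(q,E(p,k))-o for q,k,o in obs])
q=least_squares(f,[.554,-.17,.1]);print(q.x.round(4),q.fun.round(1))
E
```

```text
370 [53, 50, 46, 47, 45, 49, 48, 47, 97, 177, 163, 178, 174, 80, 115, 185, 178, 168, 98, 46, 53, 52]
380 [49, 52, 48, 53, 45, 45, 91, 169, 150, 181, 164, 89, 106, 170, 179, 176, 157, 48, 51, 47, 51, 49]
390 [51, 54, 51, 47, 57, 119, 181, 194, 170, 123, 91, 129, 178, 178, 172, 56, 48, 49, 51, 50, 49, 47]
400 [46, 51, 45, 93, 178, 175, 180, 184, 79, 104, 181, 176, 161, 66, 48, 52, 54, 49, 49, 50, 52, 53]
U [-1.71450433e-01  2.83830466e+02] 0.17 [ 0.5546 -0.1284  0.167 ] [ 0.5665 -0.2123  0.167 ] yaw 0.1419
L [-1.68338177e-01  2.91980355e+02] 0.19 [ 0.5365 -0.1321  0.127 ] [ 0.5486 -0.2187  0.127 ] yaw 0.1384
[ 0.5536 -0.1707  0.1172] [ 0.8  0.8 -0.1  0.1 -1.1  0.6 -0.1 -0.1]
```

Emit:
send_rows(increments=[[[85, 30, -30, -10, 0, 0, 3], [85, 40, -40, -10, 0, 0, 3], [85, 40, -40, -5, 0, 0, 3], [85, 40, -44, 0, 0, 0, 3], [85, 40, -44, 0, 0, 0, 3], [85, 38, -46, 0, 0, 0, 3], [85, 38, -46, 0, 0, 0, 3], [85, 38, -46, 0, 0, 0, 3]]])

```text
time_s: 2.35
tool_pos: [0.4653, -0.199, 0.2567]
tcp_rot: [0.0, 1.0, -0.027, 0.0]
contact_force: [1.7, -1.1, -0.7]
grip_width: 0.0852
grip_force: 0.0
```

Emit:
send_rows(increments=[[[85, 10, -50, 0, 0, 0, 0.3], [85, 12, -58, 0, 0, 0, 0], [85, 12, -58, 0, 0, 0, 0], [85, 12, -58, 0, 0, 0, 0], [85, 12, -58, 0, 0, 0, 0], [85, 12, -58, 0, 0, 0, 0], [85, 10, -50, 20, 0, 0, 0], [85, 7, -45, 30, 0, 0, 0]]])

```text
time_s: 3.35
tool_pos: [0.5768, 0.2312, 0.2065]
tcp_rot: [-0.001, 1.0, -0.028, 0.001]
contact_force: [0.3, -0.7, -0.6]
grip_width: 0.0852
grip_force: 0.0
```

```bash
python3 - <<'E'
from h import *
to([.575,.2315,.0445],-.06)
E
```

```text
t 3.35 pos [0.5768 0.2312 0.2065] F [ 0.3 -0.7 -0.6] w 0.0852 shift [-2.20e+00  1.00e-01  1.62e+02] turn [-0.08 -0.13  0.17] yaw -0.057
```

Emit:
send_rows(increments=[[[60, -1.5, 0, 30, 0, 0, 0], [60, 0, 0, 40, 0, 0, 0], [60, 0, 0, 35, 0, 0, 0], [60, 0, 0, 25, 0, 0, 0], [60, 0, 0, 16, 0, 0, 0], [60, 0, 0, 10, 0, 0, 0], [60, 0, 0, 5, 0, 0, 0], [60, 0, 0, 0, 0, 0, 0]]])

```text
time_s: 4.35
tool_pos: [0.5746, 0.2291, 0.0456]
tcp_rot: [-0.0, 1.0, -0.029, 0.0]
contact_force: [0.3, 0.2, 0.0]
grip_width: 0.0597
grip_force: 0.0
```

```bash
python3 - <<'E'
from h import *
to([.575,.2315,.0445],-.06)
p=ctrl.snapshot("side"); x=p["pixels"]
cv2.imwrite("pics/s1.png",cv2.resize(x[255:375,165:325],(800,600),interpolation=2))
E
```

```text
t 4.35 pos [0.5746 0.2291 0.0456] F [0.3 0.2 0. ] w 0.0597 shift [ 0.3 -2.4  1.1] turn [-0.01 -0.03  0.15] yaw -0.0574
```

View pics/s1.png

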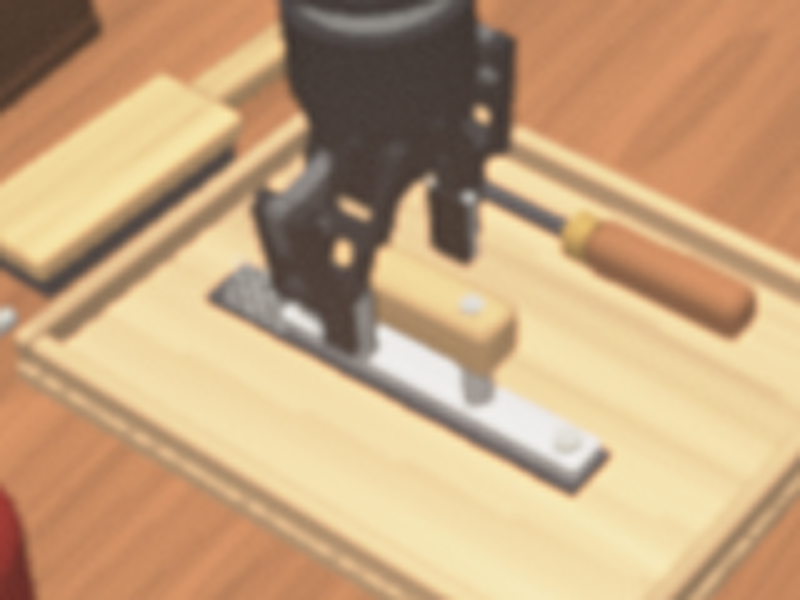

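The side crop shows the fingers straddling the handle near its middle, crop about (400,270), with clearance on both sides. I'll centre 2 mm and close.

Emit:
send_rows(increments=[[[45, 0, -2, 1, 0, 0, 0], [30, 0, 0, 0, 0, 0, 0], [15, 0, 0, 0, 0, 0, 0], [10, 0, 0, 0, 0, 0, 0], [10, 0, 0, 0, 0, 0, 0], [10, 0, 0, 0, 0, 0, 0]]])

```text
time_s: 5.15
tool_pos: [0.5748, 0.2318, 0.0449]
tcp_rot: [-0.001, 1.0, -0.028, 0.001]
contact_force: [-0.2, 3.3, 5.7]
grip_width: 0.024
grip_force: 63.1
```

```bash
python3 - <<'E'
from h import *
to([.575,.2315,.0445],-.06)
print(ctrl.get_obs()["grip_force"],ctrl.get_obs()["moment"])
E
```

```text
t 5.15 pos [0.5748 0.2318 0.0449] F [-0.2  3.3  5.7] w 0.024 shift [0.2 0.3 0.4] turn [-0.08 -0.06  0.18] yaw -0.0569
63.12211275100708 [0.66705674 0.02716832 0.06960275]
```

Emit:
send_rows(increments=[[[10, 0, 0, -8, 0, 0, 0], [10, 0, 0, -20, 0, 0, 0], [10, 0, 0, -32, 0, 0, 0], [10, 0, 0, -40, 0, 0, 0], [10, 0, 0, -40, 0, 0, 0], [10, 0, 0, -30, 0, 0, 0], [10, 0, 0, -20, 0, 0, 0], [10, 0, 0, -10, 0, 0, 0]]])

```text
time_s: 6.15
tool_pos: [0.5742, 0.2299, 0.2446]
tcp_rot: [0.001, 1.0, -0.029, -0.0]
contact_force: [-0.2, 0.7, -4.5]
grip_width: 0.0242
grip_force: 62.1
```

```bash
python3 - <<'E'
from h import *
to([.484,-.147,.245],.14); o=ctrl.get_obs(); print(o["moment"],o["grip_force"])
E
```

```text
t 6.15 pos [0.5742 0.2299 0.2446] F [-0.2  0.7 -4.5] w 0.0242 shift [-6.810e+01  3.815e+02  1.000e-01] turn [  0.07   0.05 -11.35] yaw -0.0581
[ 0.00689696 -0.00770298 -0.03985912] 62.10957884788513
```

Emit:
send_rows(increments=[[[10, -6, 30, 0, 0, 0, 0], [10, -8, 50, 0, 0, 0, 0], [10, -10, 58, 0, 0, 0, 0], [10, -10, 58, 0, 0, 0, 0], [10, -10, 58, 0, 0, 0, 0], [10, -10, 55, 0, 0, 0, 0], [10, -8, 45, 0, 0, 0, 0], [10, -6, 27, 0, 0, 0, 0]]])

```text
time_s: 7.15
tool_pos: [0.4827, -0.1487, 0.2432]
tcp_rot: [0.0, 1.0, -0.031, -0.002]
contact_force: [-0.1, 0.6, -5.4]
grip_width: 0.024
grip_force: 61.9
```

Emit:
send_rows(increments=[[[10, 0, 0, 0, 0, 0, -4], [10, 0, 0, 0, 0, 0, -4], [10, 0, 0, 0, 0, 0, -3.3], [10, 0, 0, 0, 0, 0, 0]]])

```text
time_s: 7.65
tool_pos: [0.4838, -0.1458, 0.2434]
tcp_rot: [-0.0, 0.998, 0.069, -0.001]
contact_force: [-0.2, 0.6, -5.1]
grip_width: 0.024
grip_force: 60.5
```

```bash
python3 - <<'E'
from h import *
to([.484,-.147,.2069],.14); o=ctrl.get_obs(); print(o["moment"],o["grip_force"])
p=ctrl.snapshot("side"); x=p["pixels"]; cv2.imwrite("pics/s2.png",cv2.resize(x[110:260,290:490],(800,600),interpolation=2))
p=ctrl.snapshot("top"); x=p["pixels"]; cv2.imwrite("pics/t2.png",cv2.resize(x[155:305,300:500],(800,600),interpolation=2))
E
```

```text
t 7.65 pos [ 0.4838 -0.1458  0.2434] F [-0.2  0.6 -5.1] w 0.024 shift [ 0.1  1.3 36.5] turn [-0.04  0.13 -0.06] yaw 0.139
[-0.00325543  0.01080784  0.01099544] 60.531628131866455
```

View pics/s2.png

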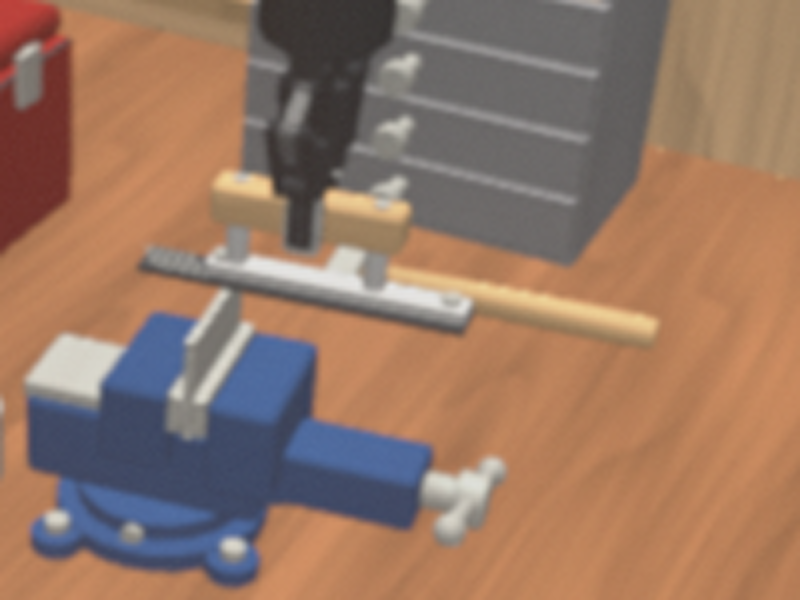

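View pics/t2.png

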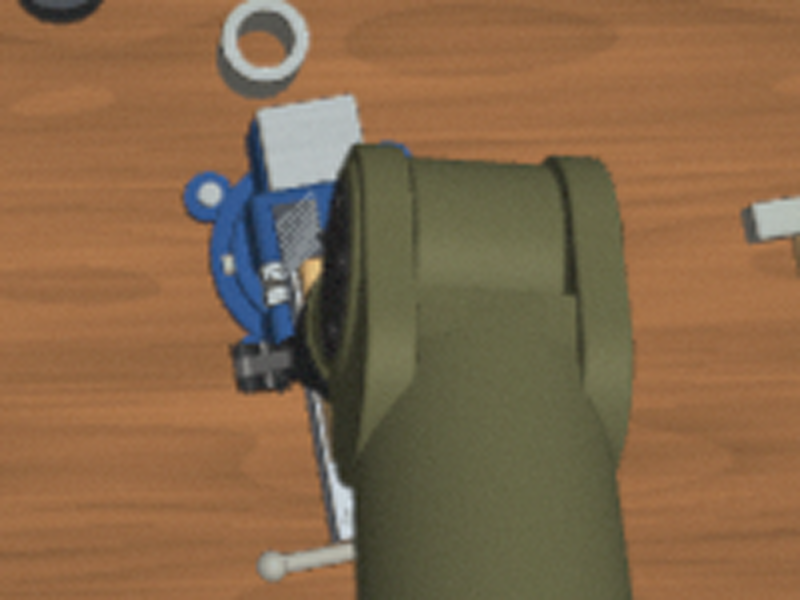

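The pictures show the file level, square and over the left third: its toe is past the edge at side crop (170,262), the plate edge runs at (190–235, 290–345), and the top view agrees. I'll lower to just above contact.

Emit:
send_rows(increments=[[[10, -5, 1, 10, 0, 0, 0], [10, -3, 0, 14, 0, 0, 0], [10, 0, 0, 9, 0, 0, 0], [10, 0, 0, 3, 0, 0, 0], [10, 0, 0, 0, 0, 0, 0]]])

```text
time_s: 8.38
tool_pos: [0.4771, -0.1476, 0.2082]
tcp_rot: [-0.0, 0.998, 0.07, -0.0]
contact_force: [-0.3, -0.8, -4.4]
grip_width: 0.0241
grip_force: 60.5
```

Emit:
send_rows(increments=[[[10, 0, 0, 1.5, 0, 0, 0], [10, 0, 0, 1, 0, 0, 0], [10, 0, 0, 0, 0, 0, 0]]])

```text
time_s: 8.75
tool_pos: [0.477, -0.1477, 0.2058]
tcp_rot: [0.0, 0.998, 0.07, 0.0]
contact_force: [0.0, 0.3, -5.6]
grip_width: 0.0239
grip_force: 60.5
```

```bash
python3 - <<'E'
from h import *
to([.484,-.147,.2019],.14); o=ctrl.get_obs(); print(o["moment"],o["grip_force"])
E
```

```text
t 8.75 pos [ 0.477  -0.1477  0.2058] F [ 0.   0.3 -5.6] w 0.0239 shift [7.  0.3 3.9] turn [ 0.   -0.   -0.01] yaw 0.1398
[ 0.02294129  0.0077072  -0.0068872 ] 60.51892161369324
```

Emit:
send_rows(increments=[[[10, 0.5, 0, 1.2, 0, 0, 0], [10, 0.5, 0, 1.2, 0, 0, 0], [10, 0, 0, 0, 0, 0, 0]]])

```text
time_s: 9.12
tool_pos: [0.478, -0.1475, 0.2033]
tcp_rot: [-0.0, 0.998, 0.07, -0.0]
contact_force: [0.4, 0.7, -5.5]
grip_width: 0.0242
grip_force: 60.5
```

Emit:
send_rows(increments=[[[10, 0.5, 0, 0.7, 0, 0, 0], [10, 0.5, 0, 0.5, 0, 0, 0]]])

```text
time_s: 9.38
tool_pos: [0.479, -0.1473, 0.2022]
tcp_rot: [-0.0, 0.998, 0.07, 0.0]
contact_force: [-0.9, 0.5, -5.3]
grip_width: 0.0242
grip_force: 60.5
```

Emit:
send_rows(increments=[[[10, 0.5, 0, 0.5, 0, 0, 0], [10, 0.5, 0, 0, 0, 0, 0]]])

```text
time_s: 9.62
tool_pos: [0.48, -0.1473, 0.2018]
tcp_rot: [0.0, 0.998, 0.07, 0.0]
contact_force: [-2.0, 0.9, -3.4]
grip_width: 0.0244
grip_force: 60.9
```

Emit:
send_rows(increments=[[[10, 0.5, 0, 0.5, 0, 0, 0], [10, 0.5, 0, 0, 0, 0, 0]]])

```text
time_s: 9.88
tool_pos: [0.481, -0.1472, 0.2015]
tcp_rot: [0.0, 0.998, 0.07, 0.0]
contact_force: [-2.9, -1.0, 1.4]
grip_width: 0.0241
grip_force: 61.4
```

Emit:
send_rows(increments=[[[10, 4, 0, 0.2, 0, 0, 0], [10, 7, 0, 0, 0, 0, 0], [10, 7, 0, 0, 0, 0, 0]]])

```text
time_s: 10.25
tool_pos: [0.4993, -0.1447, 0.2014]
tcp_rot: [0.0, 0.998, 0.07, 0.0]
contact_force: [-4.8, -0.1, 6.0]
grip_width: 0.0247
grip_force: 62.2
```

Emit:
send_rows(increments=[[[10, 7, 0, 0, 0, 0, 0], [10, 7, 0, 0, 0, 0, 0], [10, 7, 0, 0, 0, 0, 0]]])

```text
time_s: 10.62
tool_pos: [0.5199, -0.1418, 0.2016]
tcp_rot: [0.0, 0.998, 0.07, -0.0]
contact_force: [-6.6, -0.9, 10.0]
grip_width: 0.024
grip_force: 62.4
```

Emit:
send_rows(increments=[[[10, 7, 0, -0.2, 0, 0, 0], [10, 7, 0, -0.1, 0, 0, 0], [10, 7, 0, 0, 0, 0, 0]]])

```text
time_s: 11.0
tool_pos: [0.5406, -0.1389, 0.2017]
tcp_rot: [0.0, 0.998, 0.07, -0.0]
contact_force: [-6.8, -0.5, 7.3]
grip_width: 0.0245
grip_force: 62.1
```

Emit:
send_rows(increments=[[[10, 7, 0, 0, 0, 0, 0], [10, 7, 0, 0, 0, 0, 0], [10, 7, 0, 0, 0, 0, 0]]])

```text
time_s: 11.38
tool_pos: [0.5612, -0.1359, 0.2016]
tcp_rot: [0.0, 0.998, 0.07, -0.0]
contact_force: [-4.8, -0.7, 7.1]
grip_width: 0.0243
grip_force: 62.0
```

Emit:
send_rows(increments=[[[10, 7, 0, 0, 0, 0, 0], [10, 7, 0, 0, 0, 0, 0], [10, 7, 0, 0, 0, 0, 0]]])

```text
time_s: 11.75
tool_pos: [0.5822, -0.1328, 0.2012]
tcp_rot: [0.0, 0.998, 0.07, -0.0]
contact_force: [-4.2, -1.8, 5.1]
grip_width: 0.0245
grip_force: 61.5
```

Emit:
send_rows(increments=[[[10, 7, 0, 0.2, 0, 0, 0], [10, 7, 0, 0.1, 0, 0, 0], [10, 7, 0, 0.1, 0, 0, 0]]])

```text
time_s: 12.12
tool_pos: [0.6032, -0.1298, 0.2007]
tcp_rot: [-0.0, 0.998, 0.07, -0.0]
contact_force: [-3.0, 0.1, 1.9]
grip_width: 0.0244
grip_force: 61.1
```

Emit:
send_rows(increments=[[[10, 7, 0, 0.1, 0, 0, 0], [10, 7, 0, 0, 0, 0, 0], [10, 4, 0, -3, 0, 0, 0], [10, 1, 0, -15, 0, 0, 0], [10, 0, 0, -12, 0, 0, 0], [10, -10, 10, -5, 0, 0, 0]]])

```text
time_s: 12.88
tool_pos: [0.6138, -0.1376, 0.2373]
tcp_rot: [-0.0, 0.997, 0.071, 0.001]
contact_force: [-0.7, -0.3, -5.0]
grip_width: 0.0246
grip_force: 60.1
```

```bash
python3 - <<'E'
from h import *
to([.553-.07*.99,-.1705-.07*.1395,.207],.14); o=ctrl.get_obs(); print(o["moment"],o["grip_force"])
E
```

```text
t 12.88 pos [ 0.6138 -0.1376  0.2373] F [-0.7 -0.3 -5. ] w 0.0246 shift [-134.9   23.8   30. ] turn [-0.01 -0.15  0.11] yaw 0.142
[0.01883058 0.01488689 0.02050796] 60.12843310832977
```

Emit:
send_rows(increments=[[[10, -25, 6, 0, 0, 0, 0], [10, -35, 6, 0, 0, 0, 0], [10, -35, 6, 0, 0, 0, 0], [10, -25, 4, 0, 0, 0, 0], [10, -14, 2, 10, 0, 0, 0], [10, -2, 0, 12, 0, 0, 0], [10, 0, 0, 6, 0, 0, 0], [10, 0, 0, 2, 0, 0, 0]]])

```text
time_s: 13.88
tool_pos: [0.4822, -0.181, 0.2053]
tcp_rot: [-0.0, 0.998, 0.07, -0.0]
contact_force: [-0.2, 0.2, -5.0]
grip_width: 0.024
grip_force: 59.9
```

```bash
python3 - <<'E'
from h import *
p=ctrl.snapshot("side"); x=p["pixels"]; cv2.imwrite("pics/s3.png",cv2.resize(x[150:240,300:420],(800,600),interpolation=2))
to([.553-.07*.99,-.1705-.07*.1395,.207],.14); o=ctrl.get_obs(); print(o["moment"],o["grip_force"])
E
```

```text
t 13.93 pos [ 0.4822 -0.1809  0.2053] F [-0.2  0.5 -5.2] w 0.0241 shift [ 1.5 -0.5 -1.7] turn [-0.04  0.01  0.03] yaw 0.1406
[ 0.03816459 -0.06269186  0.00441561] 59.93533909320831
```

View pics/s3.png

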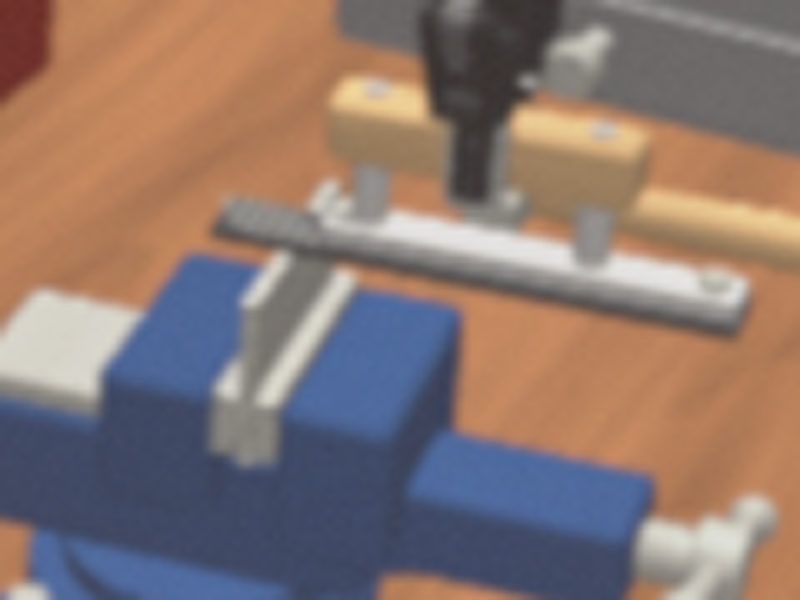

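The file is still level, over the middle of the edge, with its toe at crop (225,225). Now stroke 2.

Emit:
send_rows(increments=[[[10, 0.5, 0, 1.5, 0, 0, 0], [10, 0.5, 0, 1.3, 0, 0, 0], [10, 0, 0, 0, 0, 0, 0]]])

```text
time_s: 14.3
tool_pos: [0.4829, -0.1811, 0.203]
tcp_rot: [-0.0, 0.998, 0.07, 0.0]
contact_force: [-0.6, 0.7, -5.2]
grip_width: 0.024
grip_force: 59.9
```

Emit:
send_rows(increments=[[[10, 0.5, 0, 0.5, 0, 0, 0], [10, 0.5, 0, 0.2, 0, 0, 0]]])

```text
time_s: 14.55
tool_pos: [0.4837, -0.1811, 0.2024]
tcp_rot: [0.0, 0.998, 0.07, 0.0]
contact_force: [-1.1, 1.1, -3.2]
grip_width: 0.0243
grip_force: 60.2
```

Emit:
send_rows(increments=[[[10, 0.5, 0, 0.4, 0, 0, 0], [10, 2, 0, 0.3, 0, 0, 0]]])

```text
time_s: 14.8
tool_pos: [0.4862, -0.1809, 0.2021]
tcp_rot: [0.0, 0.998, 0.07, 0.0]
contact_force: [-4.0, -0.5, 2.5]
grip_width: 0.0243
grip_force: 61.0
```

Emit:
send_rows(increments=[[[10, 7, 0, 0, 0, 0, 0], [10, 7, 0, 0, 0, 0, 0], [10, 7, 0, 0, 0, 0, 0]]])

```text
time_s: 15.18
tool_pos: [0.5076, -0.1778, 0.202]
tcp_rot: [0.0, 0.998, 0.07, 0.0]
contact_force: [-5.0, -0.7, 5.3]
grip_width: 0.0242
grip_force: 61.6
```

Emit:
send_rows(increments=[[[10, 7, 0, -0.1, 0, 0, 0], [10, 7, 0, -0.1, 0, 0, 0], [10, 7, 0, 0, 0, 0, 0]]])

```text
time_s: 15.55
tool_pos: [0.5282, -0.1748, 0.2019]
tcp_rot: [0.0, 0.998, 0.07, -0.0]
contact_force: [-3.4, -1.1, 5.5]
grip_width: 0.0242
grip_force: 61.4
```

Emit:
send_rows(increments=[[[10, 7, 0, 0, 0, 0, 0], [10, 7, 0, 0, 0, 0, 0], [10, 7, 0, 0.1, 0, 0, 0]]])

```text
time_s: 15.92
tool_pos: [0.5488, -0.1719, 0.2018]
tcp_rot: [0.0, 0.998, 0.07, -0.0]
contact_force: [-4.9, -1.1, 5.1]
grip_width: 0.0241
grip_force: 61.4
```

Emit:
send_rows(increments=[[[10, 7, 0, 0.1, 0, 0, 0], [10, 7, 0, 0.1, 0, 0, 0], [10, 7, 0, 0.1, 0, 0, 0]]])

```text
time_s: 16.3
tool_pos: [0.5695, -0.1689, 0.2014]
tcp_rot: [0.0, 0.998, 0.07, -0.0]
contact_force: [-3.8, -1.3, 5.3]
grip_width: 0.0241
grip_force: 61.4
```

Emit:
send_rows(increments=[[[10, 7, 0, 0.2, 0, 0, 0], [10, 7, 0, 0.2, 0, 0, 0], [10, 7, 0, 0.2, 0, 0, 0]]])

```text
time_s: 16.68
tool_pos: [0.59, -0.1661, 0.2009]
tcp_rot: [0.0, 0.998, 0.07, -0.001]
contact_force: [-5.1, -0.2, 6.9]
grip_width: 0.0244
grip_force: 61.6
```

Emit:
send_rows(increments=[[[10, 7, 0, 0.1, 0, 0, 0], [10, 7, 0, 0.1, 0, 0, 0], [10, 7, 0, 0.1, 0, 0, 0]]])

```text
time_s: 17.05
tool_pos: [0.6112, -0.1629, 0.2002]
tcp_rot: [-0.0, 0.998, 0.07, -0.0]
contact_force: [-3.1, -0.6, 1.9]
grip_width: 0.0242
grip_force: 61.1
```

Emit:
send_rows(increments=[[[10, 7, 0, 0.1, 0, 0, 0], [10, 6, 0, 0, 0, 0, 0], [10, 4, 0, -3, 0, 0, 0], [10, 1, 0, -15, 0, 0, 0], [10, 0, 0, -12, 0, 0, 0], [10, -10, 10, -5, 0, 0, 0]]])

```text
time_s: 17.8
tool_pos: [0.6211, -0.1709, 0.2369]
tcp_rot: [-0.0, 0.997, 0.071, 0.001]
contact_force: [0.3, -0.2, -5.3]
grip_width: 0.0243
grip_force: 60.0
```

```bash
python3 - <<'E'
from h import *
c=np.array([.553,-.1705])-.033*np.array([-.1395,.99])-.07*np.array([.99,.1395])
to([*c,.207],.14); o=ctrl.get_obs(); print(o["moment"],o["grip_force"])
E
```

```text
t 17.8 pos [ 0.6211 -0.1709  0.2369] F [ 0.3 -0.2 -5.3] w 0.0243 shift [-137.5   22.8   29.6] turn [-0.01 -0.16  0.12] yaw 0.142
[-0.04230099  0.01289621 -0.02391293] 59.96740221977234
```

Emit:
send_rows(increments=[[[10, -25, 6, 0, 0, 0, 0], [10, -35, 6, 0, 0, 0, 0], [10, -35, 6, 0, 0, 0, 0], [10, -27, 4, 0, 0, 0, 0], [10, -14, 1, 10, 0, 0, 0], [10, -2, 0, 12, 0, 0, 0], [10, 0, 0, 5, 0, 0, 0], [10, 0, 0, 2, 0, 0, 0]]])

```text
time_s: 18.8
tool_pos: [0.4874, -0.2136, 0.206]
tcp_rot: [-0.0, 0.998, 0.07, -0.0]
contact_force: [0.7, 0.5, -4.6]
grip_width: 0.0242
grip_force: 59.8
```

Emit:
send_rows(increments=[[[10, 0.5, 0, 1.5, 0, 0, 0], [10, 0.5, 0, 0.7, 0, 0, 0], [10, 0, 0, 0, 0, 0, 0]]])

```text
time_s: 19.18
tool_pos: [0.4881, -0.2137, 0.2042]
tcp_rot: [-0.0, 0.998, 0.07, 0.0]
contact_force: [-0.5, -0.4, -5.1]
grip_width: 0.0243
grip_force: 59.8
```

```bash
python3 - <<'E'
from h import *
c=np.array([.553,-.1705])-.033*np.array([-.1395,.99])-.07*np.array([.99,.1395])
to([*c,.202],.14); o=ctrl.get_obs(); print(o["moment"],o["grip_force"])
E
```

```text
t 19.18 pos [ 0.4881 -0.2137  0.2042] F [-0.5 -0.4 -5.1] w 0.0243 shift [ 0.3 -0.7  2.2] turn [-0.   -0.01  0.01] yaw 0.1402
[-0.02413911 -0.02026156 -0.00188547] 59.814544916152954
```

Emit:
send_rows(increments=[[[10, 0.5, 0, 0.6, 0, 0, 0], [10, 0.5, 0, 0.5, 0, 0, 0]]])

```text
time_s: 19.42
tool_pos: [0.4889, -0.2136, 0.2031]
tcp_rot: [0.0, 0.998, 0.07, 0.0]
contact_force: [-0.6, -0.2, -4.6]
grip_width: 0.0248
grip_force: 59.8
```

Emit:
send_rows(increments=[[[10, 0.5, 0, 0.4, 0, 0, 0], [10, 0.5, 0, 0.3, 0, 0, 0]]])

```text
time_s: 19.68
tool_pos: [0.4898, -0.2136, 0.2027]
tcp_rot: [0.0, 0.998, 0.07, 0.0]
contact_force: [-1.6, 0.5, -1.0]
grip_width: 0.0243
grip_force: 60.4
```

Emit:
send_rows(increments=[[[10, 1, 0, 0.3, 0, 0, 0], [10, 4, 0, 0, 0, 0, 0]]])

```text
time_s: 19.92
tool_pos: [0.4948, -0.2131, 0.2025]
tcp_rot: [0.0, 0.998, 0.07, 0.0]
contact_force: [-3.4, -0.2, 0.7]
grip_width: 0.0244
grip_force: 60.7
```

Emit:
send_rows(increments=[[[10, 7, 0, 0, 0, 0, 0], [10, 7, 0, 0, 0, 0, 0], [10, 7, 0, 0, 0, 0, 0]]])

```text
time_s: 20.3
tool_pos: [0.5162, -0.2098, 0.2022]
tcp_rot: [0.0, 0.998, 0.07, 0.0]
contact_force: [-3.4, 0.2, 3.7]
grip_width: 0.0239
grip_force: 61.1
```

Emit:
send_rows(increments=[[[10, 7, 0, 0, 0, 0, 0], [10, 7, 0, 0, 0, 0, 0], [10, 7, 0, 0, 0, 0, 0]]])

```text
time_s: 20.68
tool_pos: [0.5367, -0.2069, 0.2021]
tcp_rot: [-0.0, 0.998, 0.07, -0.0]
contact_force: [-2.9, -0.0, 3.8]
grip_width: 0.0247
grip_force: 61.1
```

Emit:
send_rows(increments=[[[10, 7, 0, 0.1, 0, 0, 0], [10, 7, 0, 0.1, 0, 0, 0], [10, 7, 0, 0.1, 0, 0, 0]]])

```text
time_s: 21.05
tool_pos: [0.5575, -0.2039, 0.2017]
tcp_rot: [-0.0, 0.998, 0.07, -0.0]
contact_force: [-2.9, -2.0, 4.4]
grip_width: 0.0239
grip_force: 61.1
```

Emit:
send_rows(increments=[[[10, 7, 0, 0.1, 0, 0, 0], [10, 7, 0, 0.1, 0, 0, 0], [10, 7, 0, 0.2, 0, 0, 0]]])

```text
time_s: 21.42
tool_pos: [0.5783, -0.201, 0.2013]
tcp_rot: [-0.0, 0.998, 0.07, -0.0]
contact_force: [-3.2, -0.6, 3.0]
grip_width: 0.0244
grip_force: 61.0
```

Emit:
send_rows(increments=[[[10, 7, 0, 0.2, 0, 0, 0], [10, 7, 0, 0.2, 0, 0, 0], [10, 7, 0, 0.2, 0, 0, 0]]])

```text
time_s: 21.8
tool_pos: [0.5991, -0.1981, 0.2007]
tcp_rot: [-0.0, 0.998, 0.07, -0.0]
contact_force: [-3.1, -0.7, 2.5]
grip_width: 0.0244
grip_force: 61.0
```

Now at +42 mm, with about 7.5 N. I'll finish the stroke and lift.

Emit:
send_rows(increments=[[[10, 7, 0, 0.2, 0, 0, 0], [10, 7, 0, 0.2, 0, 0, 0]]])

```text
time_s: 22.05
tool_pos: [0.613, -0.1961, 0.2003]
tcp_rot: [-0.0, 0.998, 0.07, -0.0]
contact_force: [-3.4, -0.1, 2.6]
grip_width: 0.0243
grip_force: 61.0
```

Emit:
send_rows(increments=[[[10, 7, 0, 0.2, 0, 0, 0], [10, 7, 0, 0.1, 0, 0, 0], [10, 4, 0, -3, 0, 0, 0], [10, 1, 0, -15, 0, 0, 0], [10, 0, 0, -16, 0, 0, 0], [10, 0, 0, -16, 0, 0, 0]]])

```text
time_s: 22.8
tool_pos: [0.6316, -0.1936, 0.2518]
tcp_rot: [0.0, 0.998, 0.07, 0.001]
contact_force: [-0.4, 0.1, -4.2]
grip_width: 0.0242
grip_force: 59.8
```

```bash
python3 - <<'E'
from h import *
to([.575,.2318,.25],-.057); o=ctrl.get_obs(); print(o["moment"],o["grip_force"])
E
```

```text
t 22.8 pos [ 0.6316 -0.1936  0.2518] F [-0.4  0.1 -4.2] w 0.0242 shift [   3.2 -429.1    1.6] turn [ 1.000e-02 -7.000e-02  1.127e+01] yaw 0.1397
[ 0.00818425 -0.00487203 -0.04459546] 59.80493903160095
```

Emit:
send_rows(increments=[[[10, 0, -30, 0, 0, 0, 0], [10, 1, -55, 0, 0, 0, 0], [10, 1, -60, 0, 0, 0, 0], [10, 1, -60, 0, 0, 0, 0], [10, 0, -60, 0, 0, 0, 0], [10, 0, -60, 0, 0, 0, 0], [10, 0, -60, 0, 0, 0, 0], [10, 0, -44, 0, 0, 0, 0]]])

```text
time_s: 23.8
tool_pos: [0.5737, 0.2351, 0.2516]
tcp_rot: [-0.001, 0.997, 0.071, 0.001]
contact_force: [0.2, 0.4, -4.1]
grip_width: 0.0243
grip_force: 60.1
```

Emit:
send_rows(increments=[[[10, 0, 0, 0, 0, 0, 4], [10, 0, 0, 0, 0, 0, 4], [10, 0, 0, 0, 0, 0, 3.3], [10, 0, 0, 0, 0, 0, 0]]])

```text
time_s: 24.3
tool_pos: [0.5747, 0.2318, 0.2512]
tcp_rot: [-0.0, 1.0, -0.028, 0.001]
contact_force: [-0.1, -0.8, -5.2]
grip_width: 0.0244
grip_force: 60.4
```

```bash
python3 - <<'E'
from h import *
to([.575,.2318,.0449],-.057)
E
```

```text
t 24.3 pos [0.5747 0.2318 0.2512] F [-0.1 -0.8 -5.2] w 0.0244 shift [-0.000e+00  1.000e-01  2.063e+02] turn [-0.03 -0.07 -0.  ] yaw -0.057
```

Emit:
send_rows(increments=[[[10, 0, 0, 20, 0, 0, 0], [10, 0, 0, 38, 0, 0, 0], [10, 0, 0, 40, 0, 0, 0], [10, 0, 0, 38, 0, 0, 0], [10, 0, 0, 30, 0, 0, 0], [10, 0, 0, 20, 0, 0, 0], [10, 0, 0, 12, 0, 0, 0], [10, 0, 0, 4, 0, 0, 0]]])

```text
time_s: 25.3
tool_pos: [0.5747, 0.2317, 0.048]
tcp_rot: [-0.0, 1.0, -0.028, -0.0]
contact_force: [0.2, 0.1, -4.7]
grip_width: 0.0239
grip_force: 60.2
```

Emit:
send_rows(increments=[[[10, 0, 0, 1, 0, 0, 0], [10, 0, 0, 1, 0, 0, 0], [10, 0, 0, 0, 0, 0, 0]]])

```text
time_s: 25.68
tool_pos: [0.5749, 0.2318, 0.0467]
tcp_rot: [-0.0, 1.0, -0.029, 0.0]
contact_force: [-0.5, -1.0, -4.8]
grip_width: 0.0244
grip_force: 60.2
```

Emit:
send_rows(increments=[[[10, 0, 0, 0.7, 0, 0, 0], [10, 0, 0, 0.5, 0, 0, 0], [10, 0, 0, 0, 0, 0, 0]]])

```text
time_s: 26.05
tool_pos: [0.5745, 0.2319, 0.0455]
tcp_rot: [-0.0, 1.0, -0.029, 0.0]
contact_force: [-3.6, -0.0, 4.0]
grip_width: 0.0238
grip_force: 61.5
```

Emit:
send_rows(increments=[[[10, 0, 0, 0.5, 0, 0, 0], [10, 0, 0, 0.3, 0, 0, 0], [10, 0, 0, 0, 0, 0, 0]]])

```text
time_s: 26.42
tool_pos: [0.5744, 0.2321, 0.0448]
tcp_rot: [-0.0, 1.0, -0.028, 0.0]
contact_force: [-5.6, 0.4, 7.8]
grip_width: 0.0242
grip_force: 62.1
```

Emit:
send_rows(increments=[[[30, 0, 0, 0, 0, 0, 0], [40, 0, 0, 0, 0, 0, 0], [55, 0, 0, 0, 0, 0, 0], [60, 0, 0, 0, 0, 0, 0], [60, 0, 0, 0, 0, 0, 0]]])

```text
time_s: 27.05
tool_pos: [0.5746, 0.2317, 0.044]
tcp_rot: [-0.0, 1.0, -0.029, -0.0]
contact_force: [-0.2, -0.1, -0.1]
grip_width: 0.0602
grip_force: 0.0
```

Emit:
send_rows(increments=[[[60, 0, 0, -5, 0, 0, 0], [60, 0, 0, -15, 0, 0, 0], [60, 0, 0, -30, 0, 0, 0], [60, 0, 0, -40, 0, 0, 0], [60, 0, 0, -40, 0, 0, 0], [60, -10, 40, -30, 0, 0, 0], [60, -20, 50, 0, 0, 0, 0], [60, -20, 40, 0, 0, 0, 0]]])

```text
time_s: 28.05
tool_pos: [0.5168, 0.1029, 0.2056]
tcp_rot: [0.0, 1.0, -0.029, 0.001]
contact_force: [0.8, -0.3, 0.2]
grip_width: 0.0598
grip_force: 0.0
```

```bash
python3 - <<'E'
from h import *
to([.575,.2318,.0449],-.057)
p=ctrl.snapshot("side"); x=p["pixels"]; cv2.imwrite("pics/s4.png",x)
E
```

```text
t 28.05 pos [0.5168 0.1029 0.2056] F [ 0.8 -0.3  0.2] w 0.0598 shift [  50.2 -132.1  160.8] turn [ 0.01 -0.13 -0.07] yaw -0.0583
```

View pics/s4.png

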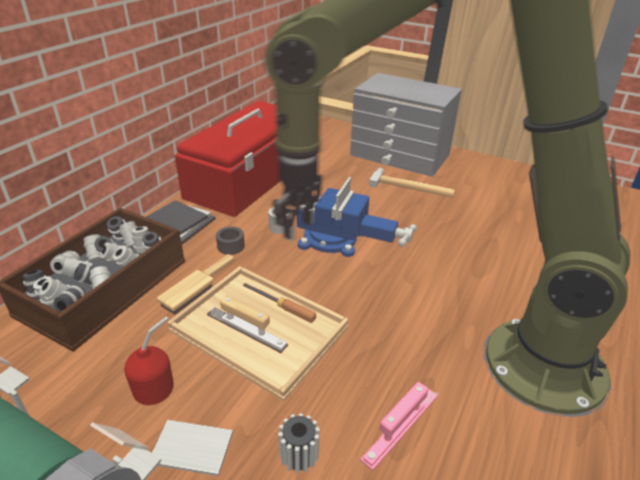

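The file lies flat in its place at (245,322) beside the round file at (292,305). Everything else is where it was, and the gripper is clear in the air. Handing in.

```bash
python3 -c "
from cell import ctrl
print(ctrl.hand_in())"
```

```text
the job is handed in; nothing more can be done
None
```

I made the three forward strokes (left, middle, right) at about 5 to 15 N, lifting clear for each return; the file tipped about 1° nose-down in the grip by the third. It's back flat in its tray place, nothing else moved, and the job was handed in at about 28 s with no verdict returned.

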